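# Reseal the sparkling wine with the two-wing stopper

## Task

Reseal the open bottle of sparkling wine that stands in the marble cooler: take the steel two-wing stopper from its wooden stand, set its rubber bung fully home and upright in the bottle's mouth with both wings still open, then squeeze the two wings shut together (going down with them as they draw the stopper onto its seal) until they pass their stiff point and snap under the glass ring of the neck. Squeeze gently, hardly harder than the snap needs, so that the glass does not chip. Leave the stopper latched and let go, the bottle and cooler upright where they stood, and the other things alone.

Things in the scene. Friction and masses are not known exactly. Their poses are not given: they have to be found in the camera images.
- stopper: two-wing steel bottle stopper, 0.1 kg, loose, upright in one post of the stand. Origin on its axis at the underside of its rubber flange (the face that lands on the bottle's lip), z up, y to the left wing. Below it a round-ended rubber bung, 16 mm diameter, 24.5 mm long; above it a steel cap, 28 mm diameter, to z = 13 mm, and the knob. The seal springs about 10 N per mm, 4.5 mm at most
- knob (a point): centre of the stopper's round steel knob (32 mm diameter, 15 mm tall), 27 mm above the stopper's origin, same axes. The wings stand out towards +y and -y, so a grip on the knob along x is clear of them
- wing_left (a joint): angle of the wing on the stopper's +y side, rad: 0 shut, 0.26 fully open; stays where left. Hinge along x at y 11, z 14 mm; strip 14 mm wide, outer face at y 21.5 mm, z 14 to -34 mm when shut; claw inwards at z -19 mm. On the bottle the claw meets the glass ring at about 0.14 rad, resists up to about 8 N a wing pressed low (more higher up), gives at about 0.1 to 0.05 rad and snaps to 0
- wing_right (a joint): the same for the wing on the stopper's -y side
- left_blade: outer strip of the left wing; its origin is the point on the outer face where it is best pressed, 42 mm below the hinge; 43 mm from right_blade's when both are shut, about 62 mm when open (66 mm over the lower tips). As the claws bite, the stopper goes down 2 mm and the strips slide 3 mm down the fingers: fingers that squeeze at a fixed height jam by friction; let them follow down 3 mm, or lean down lightly
- right_blade: the same on the right wing
- bottle: half bottle of sparkling wine (green glass, 76 mm diameter, slim neck) standing in a round marble cooler, together about 3.2 kg, loose on the counter as one heavy thing. Origin at the centre of the cooler's underside, z up. Cooler 124 mm diameter, 150 mm tall. The neck narrows from 37 mm diameter at 188 mm height to 26 mm at 240 mm
- mouth (a point): centre of the bottle's open mouth, 262 mm above the counter, z up: bore 19 mm diameter, 32 mm deep, lip 28 mm outside. A glass ring of 36 mm outer diameter, 5 mm thick, goes round the neck, its middle 17 mm below the mouth; the stopper's claws latch under it
- stand: wooden stopper stand, fixed: plank 85 x 200 x 15 mm with two round posts of 25 mm diameter, tops 65 mm above the counter, 55 mm to either side of the origin along y, each with a 19 mm bore. Origin at the centre of its underside
- ball_stopper: bystander: plain stopper with a 34 mm wooden ball, loose in the stand's other post; origin at the top of that post, the ball's top 38 mm higher
- tumbler: bystander: glass tumbler, 68 mm diameter, 85 mm tall, origin under its centre
- miniature: bystander: small amber bottle, 48 mm diameter, 140 mm tall, origin under its centre
There are look-alikes about, which are no part of the job. Leave any blue look-alike of the stopper alone.

How it is judged:
On the way, in this order (a step that is already met when the one before it is completed fails the run):
1. the stopper stands upright and fully home in the bottle's mouth with both wings open (horizontal distance between stopper and mouth below 0.003 m and z of stopper in the frame of mouth below 0.0015 m and angle between the z axis of stopper and the z axis of mouth, either way round below 0.08 rad and value of joint each of wing_left, wing_right above 0.12 rad), for 0.2 s.
2. both wings have snapped shut under the glass ring (value of joint each of wing_left, wing_right below 0.03 rad and z of stopper in the frame of mouth below -0.001 m and horizontal distance between stopper and mouth below 0.003 m), for 0.2 s.
At the end, for the whole second after the job is handed in: both wings latched (joint values under 0.03 rad), the stopper centred on the mouth within 3 mm, upright on it within 0.06 rad and drawn down at least 1 mm onto its seal, the bottle and cooler upright (0.03 rad), at rest and within 20 mm of where they stood, the robot clear of everything (all of step 2 and angle between the z axis of stopper and the z axis of mouth, either way round below 0.06 rad and angle between bottle's own z axis and vertical below 0.03 rad and distance of bottle from where it was at the start of the episode below 0.02 m and linear speed of bottle below 0.01 m/s); the robot touches nothing.
It fails at once if a wing is squeezed with more than 20 N (contact force between the fingers and left_blade above 20 N or contact force between the fingers and right_blade above 20 N).
It fails at once if the bottle in its cooler is tipped by more than 0.1 rad or shoved by more than 25 mm (angle between bottle's own z axis and vertical above 0.1 rad or distance of bottle from where it was at the start of the episode above 0.025 m).
It fails at once if the ball stopper, tumbler or miniature is moved by more than 25 mm (distance of any of ball_stopper, tumbler, miniature from where it was at the start of the episode above 0.025 m).
It also fails if it takes over 67 s, if anything falls off the work surface, if the arm or the gripper's body presses on something with over 40 N, if the wrist force passes 120 N, or if a joint passes its speed limit or range.

## Robot

A 7-joint arm with a two-finger parallel gripper is mounted at the origin on the work surface. World frame = base frame: x ahead of the robot, y to its left, z up, the work surface at z = 0. Lengths are in m, angles in rad, forces in N, time in s.
With the tool pointing down it reaches from about 0.425 to 0.875 m from the base axis. Payload 4.7 kg.
Tool frame: the origin (TCP) lies midway between the tips of the shut fingers; the grasp point (between the pads) lies 19 mm behind it; z points along the fingers, y is the direction in which the jaws open and shut (so a half turn about z gives the same grasp; the last joint's range is limited). The gripper opens to 87 mm and grips with 3 to 60 N. Pads are 19 mm wide; open, the fingers measure 117 mm over their backs; the gripper's body (75 mm by 190 mm) begins 51 mm behind the grasp point.
Start: joints at [-1.255, 0.321, -0.07, 1.45, 0.023, 1.371, -0.057], TCP at [0.193, 0.621, 0.223] pointing down, gripper open.
Joint ranges: [-2.86, 2.86], [-0.3, 2.09], [-1.38, 1.24], [0.06, 2.45], [-1.56, 4.7], [0.09, 2.05], [-2.69, 2.69]. Speed limits (rad/s): [2.57, 2.57, 3.14, 3.14, 3.14, 3.14, 3.14].

## Interface

Orientations are given as a rotation vector (axis times angle).
In Python, from bench import get_state, eyes, job gives the robot as it stands. The module is installed in compiled form; this text tells all that it offers.
- The arm moves only by the shell command python3 -m jog 'ROWS' [FORCE]. ROWS is JSON, a list that holds one entry, the list of rows, each a list of 5 numbers: the opening, from 0 (shut) to 1 (fully open), then the shift along the tool's x, y, z in units of 40 mm (1.0 is 40 mm), then the turn about the tool's z in units of 5 degrees (1.0 is 5 degrees). In form: [[[jaw, dx, dy, dz, turn], ...]]. A call has 1 to 10 rows; each row shifts and turns the commanded pose from where the row before left it, along the tool's axes as they then stand; what a row does not reach is not made up. A row lasts 1/8 s, in which the tool goes at most 62.5 mm and 10.7 degrees, less where a joint would pass 70% of its speed; a pose out of reach is approached as far as the arm can. A call is refused whole if a number of a shift passes 1 or a number of a turn 1, either way. A call with a gripper value outside its range is refused whole. The fingers move at their own pace and stop on an object; FORCE is the grip in N (left out, the last holds). Time passes only in rows, so rows that do not move let the fingers close. It gives the time, the measured TCP pose, the force and the opening at its end, in the units of the state.
- get_state(): the state, without advancing time (a new reading comes with each control period).
- eyes.get_image(name): name is "side" or "top" or "wrist"; returns (picture, depth): 420x560x3 uint8, red, green, blue; 420x560 float32, m along the optical axis (not along the pixel's ray), 0 where there is no reading.
- eyes.camera_params(name): a dict with "camera_matrix" (3x3 intrinsics, pixels), "pose" (4x4, takes a point from camera to world coordinates); the wrist camera has in their place "mount" (4x4, takes a point from camera to tool coordinates, whose origin is the TCP and whose axes are the flange's). Camera axes: x right, y down, z forward; pixel columns grow to the right and rows downward; lengths in m; the calibration is good to about 2 mm. The wrist camera is an equidistant fisheye: a pixel r from the principal point sees the ray r / f radians off the axis. A picture is of the moment at which its call begins: read the wrist's pose just before it. camera_params takes no time and is no camera call.
- job.close_job(): hands the job in, once; it reports no verdict.
The state is a dict: "time": time; "joint_positions": joint angles; "qd": joint speeds; "joint_torque": joint torques, N m; "position": TCP position; "tool_rot": TCP orientation; "ft_force": force on the tool from outside, world axes, zero at the start; "torque": the same for the moment, N m; "grip_width": opening from 0.0 (shut) to 1.0 (fully open).
Only numpy, scipy, OpenCV 4.12 (cv2) and the standard library are available. Lean on these libraries where they do the work, as an engineer would, in place of code of your own. Each camera call takes 0.05 s, during which the arm holds its last target. There are 200 camera calls.

## Working session

There is one attempt and no reset: what is moved stays moved. The work goes in short steps, Python scripts to look and compute and a shell command to move; the robot and the scene stay as the last step left them, time stands still between calls to the robot, and variables do not carry over. Pictures are saved under pics/ and viewed, about 8 in all and at most 12, crops included, and the job is handed in when it is done.

```bash
mkdir -p pics; cat > h.py <<'E'
import numpy as np, cv2
from bench import get_state, eyes, job
from scipy.spatial.transform import Rotation as R
def shot(n,f):
    s=get_state(); p,d=eyes.get_image(n); cv2.imwrite(f'pics/{f}.png',p[:,:,::-1]); np.savez(f'pics/{f}.npz',p=p,d=d,pos=s['position'],rot=s['tool_rot']); return p,d
def pts(n,f):
    z=np.load(f'pics/{f}.npz'); d=z['d']; c=eyes.camera_params(n); K=np.array(c['camera_matrix'])
    v,u=np.mgrid[:d.shape[0],:d.shape[1]]; x=(u-K[0,2])/K[0,0]; y=(v-K[1,2])/K[1,1]
    if n=='wrist':
        th=np.hypot(x,y); s=np.where(th>1e-9,np.tan(np.minimum(th,1.5))/np.maximum(th,1e-9),1); x=x*s;y=y*s
        T=np.eye(4);T[:3,:3]=R.from_rotvec(z['rot']).as_matrix();T[:3,3]=z['pos'];T=T@np.array(c['mount'])
    else: T=np.array(c['pose'])
    P=np.stack([x*d,y*d,d,np.ones_like(d)],-1)@T.T
    P=P[...,:3]; P[d==0]=np.nan
    return P,z['p']
E
python3 - <<'E'
from h import *
s=get_state(); print(s); print(R.from_rotvec(s['tool_rot']).as_matrix().round(3))
for n in('top','side'):
    shot(n,n+'0'); print(eyes.camera_params(n))
a=cv2.imread('pics/top0.png');b=cv2.imread('pics/side0.png')
E
```

```text
{'time': 0.0, 'joint_positions': array([-1.25490234,  0.3218036 , -0.07009744,  1.45169435,  0.02259796,
        1.37081846, -0.05690378]), 'qd': array([ 1.66086126e-03,  1.68845395e-03, -8.43469431e-05, -2.57513457e-04,
       -1.65563635e-05,  9.45235957e-05, -5.46570746e-04]), 'joint_torque': array([-3.40053239e-04, -4.91299367e+01, -4.03871499e-01, -3.12526166e+01,
       -6.38242043e-02,  4.37918189e-02,  1.61718890e-04]), 'position': array([0.19307223, 0.62006484, 0.22146451]), 'tool_rot': array([-4.72169741e-01, -3.10570677e+00,  3.02598060e-03]), 'ft_force': array([ 0.09555542,  0.3837974 , -0.17589676]), 'torque': array([ 0.04113323, -0.07081883,  0.02982725]), 'grip_width': 1.0001893010777374}
[[-0.955  0.297 -0.   ]
 [ 0.297  0.955 -0.002]
 [-0.    -0.002 -1.   ]]
{'camera_matrix': array([[421.7590921 ,   0.        , 273.99167745],
       [  0.        , 421.7590921 , 207.78464533],
       [  0.        ,   0.        ,   1.        ]]), 'pose': array([[-2.19826977e-02, -9.82843964e-01,  1.83124283e-01,
         3.90934745e-01],
       [-9.99758125e-01,  2.17339492e-02, -3.36547298e-03,
         2.16446660e-02],
       [-6.72279059e-04, -1.83153972e-01, -9.83084010e-01,
         1.11040243e+00],
       [ 0.00000000e+00,  0.00000000e+00,  0.00000000e+00,
         1.00000000e+00]])}
{'camera_matrix': array([[416.09320869,   0.        , 284.07920035],
       [  0.        , 416.09320869, 211.87823632],
       [  0.        ,   0.        ,   1.        ]]), 'pose': array([[-0.99216498, -0.0900327 ,  0.08661851,  0.46166319],
       [-0.12430281,  0.64174047, -0.75678133,  0.61308221],
       [ 0.01254847, -0.76161886, -0.64790374,  0.68032878],
       [ 0.        ,  0.        ,  0.        ,  1.        ]])}
```

View pics/top0.png

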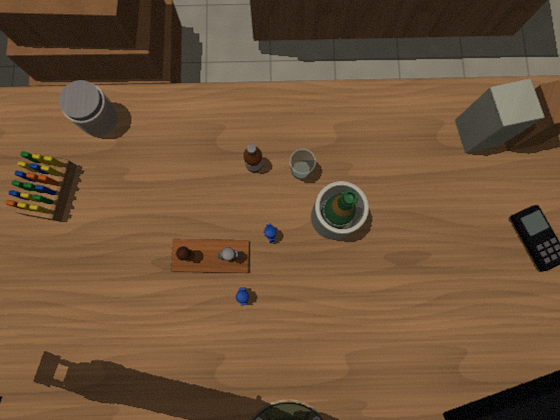

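View pics/side0.png

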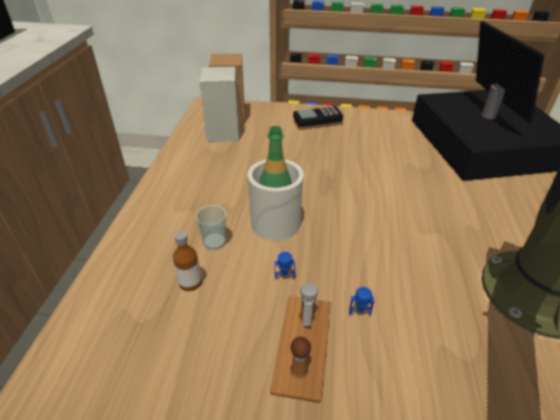

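The top view shows the steel stopper at (228,254), the ball stopper at (184,254), the bottle mouth at (348,197) and blue look-alikes at (271,233) and (243,297). The side view agrees: stopper at (309,292), mouth at (276,131).

```bash
python3 - <<'E'
from h import *
P,p=pts('top','top0')
for n,(u,v) in dict(knob=(228,254),ball=(184,254),mouth=(348,197),blue1=(271,233),blue2=(243,297),mini=(252,150),tumb=(303,165),cool=(341,210)).items():
    print(n,P[v-2:v+3:2,u-3:u+4:3].round(3).reshape(-1,3)[[1,4,7]].tolist())
def rng(P,x0,x1,y0,y1,z0,z1):
    m=(P[...,0]>x0)&(P[...,0]<x1)&(P[...,1]>y0)&(P[...,1]<y1)&(P[...,2]>z0)&(P[...,2]<z1);q=P[m]
    return q
q=P[250:260,220:240].reshape(-1,3);q=q[q[:,2]>.08];print('knob',q.min(0),q.max(0),q.mean(0),len(q))
q=P[180:215,330:365].reshape(-1,3);q=q[q[:,2]>.25];print('mouth',q.min(0),q.max(0),len(q))
S,p=pts('side','side0')
q=S[115:145,260:292].reshape(-1,3);q=q[q[:,2]>.245];print('mouthS',q.min(0),q.max(0),len(q))
q=S[280:305,298:322].reshape(-1,3);q=q[q[:,2]>.08];print('knobS',q.min(0),q.max(0),q.mean(0),len(q))
a=p[95:175,230:320,::-1];b=p[260:340,265:355,::-1]
t,pt=None,np.load('pics/top0.npz')['p']
c=pt[225:305,200:290,::-1]; d=pt[170:250,300:390,::-1]
f=lambda x:cv2.resize(x,(400,300) if 0 else (400,356)[:2],interpolation=cv2.INTER_CUBIC)
g=lambda x:cv2.resize(x,(338,300),interpolation=cv2.INTER_CUBIC)
cv2.imwrite('pics/c0.png',np.vstack([np.hstack([g(a),g(b)]),np.hstack([g(c),g(d)])]))
E
```

```text
knob [[0.474, 0.131, 0.098], [0.47, 0.131, 0.097], [0.464, 0.13, 0.103]]
ball [[0.476, 0.235, 0.101], [0.472, 0.235, 0.101], [0.467, 0.236, 0.099]]
mouth [[0.576, -0.138, 0.243], [0.572, -0.137, 0.243], [0.568, -0.137, 0.242]]
blue1 [[0.526, 0.027, 0.068], [0.521, 0.027, 0.069], [0.516, 0.027, 0.071]]
blue2 [[0.372, 0.098, 0.067], [0.367, 0.098, 0.07], [0.363, 0.098, 0.07]]
mini [[0.719, 0.068, 0.139], [0.714, 0.068, 0.14], [0.709, 0.068, 0.141]]
tumb [[0.719, -0.064, 0.005], [0.713, -0.064, 0.006], [0.708, -0.063, 0.005]]
cool [[0.556, -0.128, 0.202], [0.554, -0.129, 0.193], [0.55, -0.131, 0.185]]
knob [0.45747192 0.1126757  0.08008541] [0.48018871 0.15186707 0.10452528] [0.46929413 0.1313373  0.09723865] 133
mouth [ 0.55322921 -0.15067395  0.25006582] [ 0.58317493 -0.12288653  0.26577297] 107
mouthS [ 0.54964177 -0.14781682  0.24533463] [ 0.58555811 -0.11509945  0.26347838] 207
knobS [0.45321269 0.12078515 0.08005713] [0.48402643 0.15770595 0.10242956] [0.4688997  0.14152656 0.09482583] 304
```

View pics/c0.png

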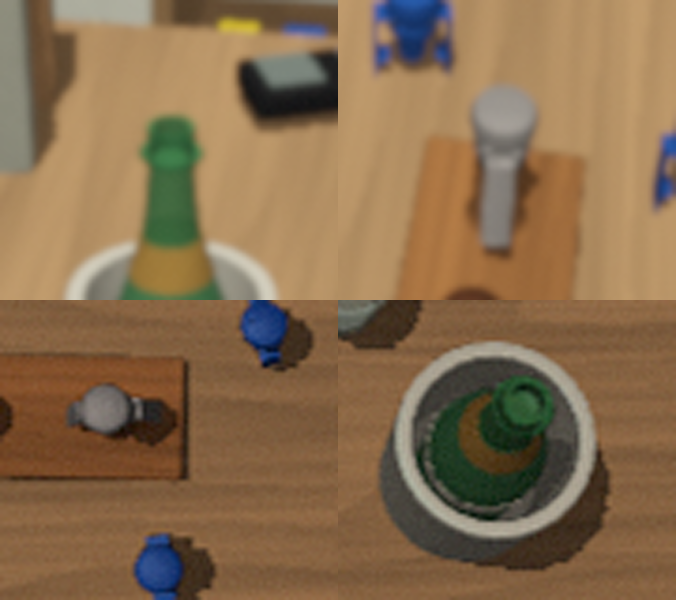

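The crops show the stopper's wings lying roughly along world y, so the jaws need to be along x. I'll turn about 73° and then move over to it.

```bash
python3 -m jog '[[[1,0,0,0,1],[1,0,0,0,1],[1,0,0,0,1],[1,0,0,0,1],[1,0,0,0,1],[1,0,0,0,1],[1,0,0,0,1],[1,0,0,0,1],[1,0,0,0,1],[1,0,0,0,1]]]' && python3 -m jog '[[[1,0,0,0,1],[1,0,0,0,1],[1,0,0,0,1],[1,0,0,0,1],[1,0,0,0,0.54],[1,-0.8,0.46,0,0],[1,-0.8,0.46,0,0],[1,-0.8,0.46,0,0],[1,-0.8,0.46,0,0],[1,-0.8,0.46,0,0]]]' && python3 -m jog '[[[1,-0.8,0.46,0,0],[1,-0.8,0.46,0,0],[1,-0.8,0.46,0,0],[1,-0.8,0.46,0,0],[1,-0.8,0.46,0,0],[1,-0.8,0.46,0,0],[1,-0.8,0.46,0,0],[1,-0.8,0.46,0,0],[1,-0.8,0.46,0.3,0],[1,-0.8,0.46,0.3,0]]]'
python3 - <<'E'
from h import *
shot('wrist','w1'); s=get_state(); print(s['position'],R.from_rotvec(s['tool_rot']).as_matrix().round(3).tolist(),s['joint_positions'].round(2)); print(eyes.camera_params('wrist'))
E
```

```text
time: 1.35
position: [0.1931, 0.6203, 0.2219]
tool_rot: [1.744, 2.612, -0.002]
ft_force: [0.5, -0.3, 0.4]
grip_width: 0.998
time: 2.6
position: [0.2857, 0.4593, 0.2221]
tool_rot: [2.221, 2.221, -0.001]
ft_force: [0.2, -1.1, 0.3]
grip_width: 1.001
time: 3.85
position: [0.4696, 0.1396, 0.1981]
tool_rot: [-2.221, -2.222, -0.0]
ft_force: [-0.2, 0.9, -0.7]
grip_width: 1.001
[0.47116898 0.13354044 0.19669923] [[0.006, 1.0, -0.0], [1.0, -0.006, -0.004], [-0.004, -0.0, -1.0]] [-0.88 -0.02  0.55  1.89  0.02  1.27 -0.35]
{'camera_matrix': array([[325.1922621 ,   0.        , 279.83870561],
       [  0.        , 325.1922621 , 216.91835667],
       [  0.        ,   0.        ,   1.        ]]), 'mount': array([[ 2.10561083e-03, -9.57830101e-01, -2.87327452e-01,
         7.97862877e-02],
       [ 9.99997443e-01,  2.25366629e-03, -1.84541932e-04,
         3.40903735e-04],
       [ 8.24300010e-04, -2.87326329e-01,  9.57832397e-01,
        -1.61446015e-01],
       [ 0.00000000e+00,  0.00000000e+00,  0.00000000e+00,
         1.00000000e+00]])}
```

View pics/w1.png

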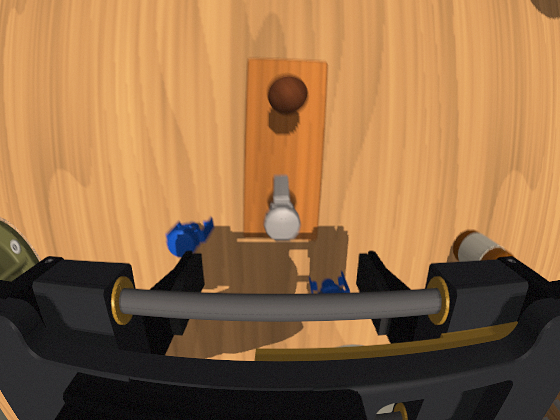

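The wrist view shows the knob at (282,222), with its left wing running up to (281,180). The ball stopper is at (288,95), on the +y side.

```bash
python3 - <<'E'
from h import *
P,p=pts('wrist','w1')
q=P[195:245,255:310].reshape(-1,3);k=q[(q[:,2]>.085)]
print('knob',k.min(0),k.max(0),k.mean(0),len(k))
q=P[170:245,265:300].reshape(-1,3)
for z0 in(.04,.05,.06,.07,.08,.09,.095): 
    k=q[(q[:,2]>z0)&(q[:,2]<z0+.01)]; print(z0,k.min(0).round(4),k.max(0).round(4),len(k))
for r in range(172,205,4):
    c=[i for i in range(260,310) if P[r,i,2]>.03]; print(r,c[0],c[-1],P[r,c[0]].round(4),P[r,c[-1]].round(4)) if c else 0
q=P[60:245,240:330].reshape(-1,3);k=q[(q[:,2]>.01)&(q[:,2]<.018)];print(cv2.minAreaRect(k[:,:2].astype(np.float32)))
q=P[70:120,260:315].reshape(-1,3);k=q[(q[:,2]>.08)];print('ball',k.min(0),k.max(0))
E
```

```text
knob [0.45466622 0.11992659 0.0854139 ] [0.48628038 0.15150033 0.10046081] [0.47039636 0.1374885  0.09736935] 1097
0.04 [0.4581 0.1368 0.0401] [0.4818 0.1664 0.0499] 75
0.05 [0.4623 0.1407 0.0501] [0.4817 0.164  0.0596] 67
0.06 [0.4626 0.1584 0.0601] [0.4765 0.1618 0.0698] 60
0.07 [0.4602 0.1474 0.07  ] [0.4798 0.16   0.08  ] 109
0.08 [0.4571 0.1146 0.08  ] [0.4839 0.1576 0.0894] 170
0.09 [0.4571 0.1199 0.0901] [0.4863 0.1513 0.1   ] 1021
0.095 [0.4572 0.1201 0.095 ] [0.4863 0.1509 0.1005] 966
176 273 286 [0.463  0.1658 0.0389] [0.4759 0.166  0.0401]
180 273 286 [0.4632 0.1635 0.0486] [0.4758 0.1637 0.0494]
184 273 286 [0.4634 0.1615 0.0586] [0.4756 0.1616 0.0594]
188 273 287 [0.4636 0.1596 0.0685] [0.4764 0.1596 0.0684]
192 272 287 [0.4628 0.1572 0.0747] [0.4762 0.1577 0.0769]
196 272 289 [0.463  0.1549 0.0807] [0.4793 0.1438 0.032 ]
200 270 291 [0.46   0.1424 0.0441] [0.4811 0.1415 0.0403]
204 269 292 [0.4602 0.1475 0.0799] [0.4817 0.1407 0.0532]
((0.47288915514945984, 0.18979117274284363), (0.1985550820827484, 0.08536280691623688), 88.05926513671875)
ball [0.45815168 0.22868616 0.08425634] [0.49108851 0.26060044 0.10378852]
```

```bash
python3 -m jog '[[[1,0.05,-0.02,0.6,0],[1,0,0,0.7,0],[1,0,0,0.7,0],[1,0,0,0.6,0],[1,0,0,0.4,0],[1,0,0,0.07,0],[1,0,0,0,0],[1,0,0,0,0]]]' && python3 -m jog '[[[0.3,0,0,0,0],[0.3,0,0,0,0],[0.3,0,0,0,0],[0.2,0,0,0,0],[0.2,0,0,0,0],[0.2,0,0,0,0],[0.2,0,0,0,0],[0.2,0,0,0,0]]]' 25
```

```text
time: 4.9
position: [0.4692, 0.143, 0.0767]
tool_rot: [2.221, 2.221, 0.003]
ft_force: [0.1, 0.1, -0.2]
grip_width: 1.0
time: 5.9
position: [0.4686, 0.1427, 0.0759]
tool_rot: [2.221, 2.222, 0.001]
ft_force: [1.3, -0.9, -0.4]
grip_width: 0.35
```

The picture was taken while the arm was still settling, so the grip may be off-centre along y. I'll check with a settled image.

```bash
python3 - <<'E'
from h import *
shot('wrist','w2'); s=get_state(); print(s['position'],s['grip_width'])
P,p=pts('wrist','w2')
q=P[190:330,240:320].reshape(-1,3);k=q[(q[:,2]>.09)&(q[:,2]<.105)]
print('knob',k.min(0),k.max(0),k.mean(0),len(k))
cv2.imwrite('pics/w2c.png',cv2.resize(p[160:310,180:380,::-1],(800,600),interpolation=cv2.INTER_CUBIC))
E
```

```text
[0.46865836 0.14274071 0.07588257] 0.34694071738305615
knob [0.44914539 0.12089384 0.09001935] [0.48852855 0.15469913 0.10499346] [0.46883897 0.14554888 0.09683565] 1625
```

View pics/w2c.png

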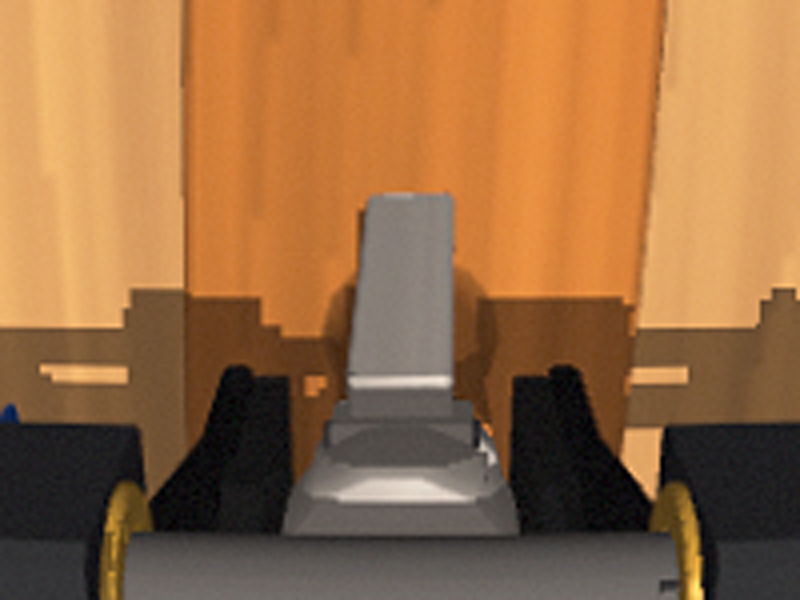

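```bash
python3 - <<'E'
from h import *
P,p=pts('wrist','w2')
for r in range(252,296,3): print(r,P[r,281].round(4),P[r,275].round(4), P[r,290].round(4))
for r in (256,262,270): print(r,P[r,232:252:3].round(3).tolist(),P[r,308:326:3].round(3).tolist())
E
```

```text
252 [0.4696 0.1566 0.0812] [0.4665 0.156  0.0797] [0.4743 0.1561 0.0799]
255 [0.4696 0.1553 0.082 ] [0.4665 0.1553 0.082 ] [0.4743 0.1554 0.0824]
258 [0.4696 0.1533 0.0814] [0.4665 0.1533 0.0815] [0.4743 0.1537 0.0822]
261 [0.4696 0.1515 0.0812] [0.4665 0.1515 0.0812] [0.4744 0.1514 0.0809]
264 [0.4696 0.1496 0.0809] [0.4665 0.15   0.0819] [0.4744 0.1497 0.0811]
267 [0.4696 0.151  0.0875] [0.4665 0.1503 0.0861] [0.4743 0.1488 0.0829]
270 [0.4696 0.1505 0.09  ] [0.4666 0.1502 0.0893] [0.4742 0.15   0.089 ]
273 [0.4696 0.1508 0.0939] [0.4666 0.1505 0.0934] [0.4741 0.1494 0.0911]
276 [0.4696 0.1501 0.0959] [0.4667 0.1503 0.0962] [0.474  0.1494 0.0946]
279 [0.4696 0.1491 0.097 ] [0.4667 0.1497 0.0983] [0.474  0.1488 0.0965]
282 [0.4696 0.1482 0.0985] [0.4667 0.1478 0.0978] [0.4739 0.1478 0.0978]
285 [0.4696 0.1467 0.0988] [0.4667 0.146  0.0976] [0.4739 0.1465 0.0984]
288 [0.4696 0.1447 0.0982] [0.4667 0.1447 0.0983] [0.474  0.1446 0.098 ]
291 [0.4696 0.1435 0.099 ] [0.4667 0.1439 0.0998] [0.474  0.1434 0.0989]
294 [0.4693 0.1765 0.1585] [0.4676 0.1761 0.1578] [0.4718 0.1761 0.1578]
256 [
[... 196 characters left out ...]
3, 0.078], [0.487, 0.153, 0.077], [0.489, 0.153, 0.078], [0.49, 0.154, 0.081], [0.492, 0.154, 0.081]]
262 [[0.433, 0.12, 0.015], [0.446, 0.154, 0.089], [0.448, 0.154, 0.089], [0.449, 0.153, 0.086], [0.451, 0.153, 0.086], [0.452, 0.153, 0.085], [0.454, 0.153, 0.087]] [[0.484, 0.15, 0.079], [0.485, 0.153, 0.086], [0.486, 0.153, 0.086], [0.488, 0.153, 0.086], [0.489, 0.154, 0.089], [0.491, 0.154, 0.089]]
270 [[0.446, 0.154, 0.098], [0.448, 0.154, 0.098], [0.449, 0.154, 0.098], [0.45, 0.153, 0.096], [0.452, 0.153, 0.096], [0.453, 0.153, 0.095], [0.454, 0.151, 0.091]] [[0.484, 0.146, 0.08], [0.484, 0.153, 0.095], [0.486, 0.153, 0.095], [nan, nan, nan], [0.489, 0.153, 0.094], [0.49, 0.154, 0.098]]
```

The knob centre is about 8 mm to the −y side of the pads. I'll open, shift and regrip.

```bash
python3 -m jog '[[[0.6,0,0,0,0],[0.6,0,0,0,0],[0.6,0,0,0,0],[0.6,-0.1,0,0.02,0],[0.6,-0.11,0.02,0.02,0],[0.6,0,0,0,0],[0.6,0,0,0,0]]]' && python3 -m jog '[[[0.2,0,0,0,0],[0.2,0,0,0,0],[0.2,0,0,0,0],[0.2,0,0,0,0],[0.2,0,0,0,0],[0.2,0,0,0,0]]]' 25
python3 - <<'E'
from h import *
s=get_state(); print(s['position'],s['grip_width'],s['ft_force'])
shot('wrist','w3');P,p=pts('wrist','w3')
for r in range(252,296,4): print(r,P[r,281].round(4), P[r,244].round(4),P[r,318].round(4))
E
```

```text
time: 6.82
position: [0.4693, 0.1343, 0.0742]
tool_rot: [-2.221, -2.221, -0.0]
ft_force: [-0.5, 0.9, 0.3]
grip_width: 0.601
time: 7.58
position: [0.4694, 0.1343, 0.0742]
tool_rot: [2.221, 2.222, 0.0]
ft_force: [0.7, 0.1, 0.3]
grip_width: 0.35
[0.46935806 0.1343363  0.0741893 ] 0.3496058427888481 [0.65843359 0.07907534 0.33879588]
252 [0.4703 0.1494 0.0824] [0.4432 0.1206 0.0144] [0.4903 0.1461 0.0746]
256 [0.4703 0.1504 0.0898] [0.4505 0.1444 0.0763] [0.4897 0.1461 0.08  ]
260 [0.4703 0.1505 0.0947] [0.4512 0.1449 0.0825] [0.4897 0.1441 0.0806]
264 [0.4703 0.1493 0.0965] [0.4515 0.1442 0.0859] [0.4889 0.1449 0.0874]
268 [0.4703 0.1482 0.0986] [0.4521 0.1447 0.0918] [0.4886 0.1443 0.0907]
272 [0.4703 0.1465 0.0995] [0.4524 0.1442 0.0952] [0.4881 0.1445 0.0955]
276 [0.4703 0.1441 0.0989] [0.453  0.1445 0.1   ] [0.4877 0.1444 0.0996]
280 [0.4703 0.1419 0.0987] [0.4534 0.1445 0.1041] [0.4872 0.1445 0.1039]
284 [0.4703 0.1397 0.0987] [0.4537 0.1442 0.1072] [0.4867 0.1447 0.1081]
288 [0.4703 0.1374 0.0985] [0.4542 0.1447 0.1119] [0.4864 0.1445 0.1113]
292 [0.4703 0.1356 0.0993] [0.4545 0.1446 0.1153] [0.486  0.1446 0.1152]
```

Well centred now. I'll lift, then traverse past the bottle to a spot where the wrist camera sees the mouth unobstructed.

```bash
python3 -m jog '[[[0.2,0,0,-0.2,0],[0.2,0,0,-0.4,0],[0.2,0,0,-0.6,0],[0.2,0,0,-0.8,0],[0.2,0,0,-0.9,0],[0.2,0,0,-0.9,0],[0.2,0,0,-0.9,0],[0.2,0,0,-0.8,0],[0.2,-0.4,0.1,-0.5,0],[0.2,-0.6,0.15,-0.15,0]]]' && python3 -m jog '[[[0.2,-0.8,0.22,0,0],[0.2,-0.9,0.25,0,0],[0.2,-0.9,0.25,0,0],[0.2,-0.9,0.25,0,0],[0.2,-0.9,0.25,0,0],[0.2,-0.9,0.25,0,0],[0.2,-0.8,0.25,0,0],[0.2,-0.7,0.2,0,0],[0.2,-0.5,0.15,0,0],[0.2,-0.33,0.14,0,0]]]' && python3 -m jog '[[[0.2,0,0,0,0],[0.2,0,0,0,0],[0.2,0,0,0,0]]]'
python3 - <<'E'
from h import *
s=get_state(); print(s['position'],s['grip_width'],s['ft_force'],s['joint_positions'].round(2))
shot('wrist','w4');P,p=pts('wrist','w4')
m=(P[...,2]>.25)&(P[...,2]<.27);v,u=np.nonzero(m);print(u.min(),u.max(),v.min(),v.max(),m.sum())
E
```

```text
time: 8.88
position: [0.4796, 0.0944, 0.3228]
tool_rot: [2.219, 2.223, 0.005]
ft_force: [0.4, -0.9, -1.3]
grip_width: 0.353
time: 10.12
position: [0.5675, -0.212, 0.321]
tool_rot: [2.223, 2.22, 0.001]
ft_force: [-0.1, -0.1, -1.7]
grip_width: 0.355
time: 10.5
position: [0.5679, -0.2097, 0.3203]
tool_rot: [-2.219, -2.223, -0.001]
ft_force: [-0.3, -0.4, -1.8]
grip_width: 0.351
[ 0.56785677 -0.20971726  0.32025911] 0.3507771727858212 [-0.27439406 -0.37943049 -1.76382601] [-0.43  0.27  0.92  1.44 -0.21  1.54  0.48]
262 302 110 149 747
```

View pics/w4.png

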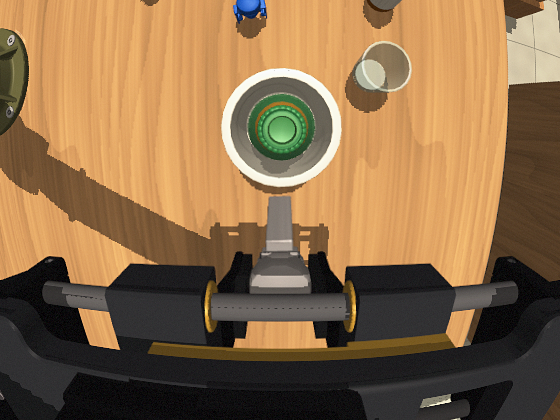

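The settled wrist view shows the mouth ring centred near (282,129) and the held stopper at (279,270).

```bash
python3 - <<'E'
from h import *
P,p=pts('wrist','w4')
m=(P[...,2]>.2565)&(P[...,2]<.268);m[:100]=0;m[160:]=0
k=P[m];print('lip',k.min(0),k.max(0),np.median(k[:,2]),len(k));(c,r)=cv2.minEnclosingCircle(k[:,:2].astype(np.float32));print(c,r)
m=(P[...,2]>.240)&(P[...,2]<.268);m[:100]=0;m[160:]=0
k=P[m];c,r=cv2.minEnclosingCircle(k[:,:2].astype(np.float32));print('ring',c,r)
for r in(120,129,138): print(r,[(i,P[r,i].round(4).tolist()) for i in range(258,306,3)][::3])
for r in (129,): print([round(float(z),3) for z in P[r,258:306,2]])
print([round(float(z),3) for z in P[104:154,282,2]])
# knob edge
m=(P[...,2]>.32)&(P[...,2]<.352);m[:180]=0;m[292:]=0
for rr in range(240,292,4): print(rr,P[rr,279].round(4))
for rr in range(198,240,8):
    c=[i for i in range(260,300) if P[rr,i,2]>.2]; print(rr,c[0],c[-1],P[rr,(c[0]+c[-1])//2].round(4))
E
```

```text
lip [ 0.55583717 -0.14832869  0.25651716] [ 0.58294476 -0.12155511  0.26325967] 0.2610107303772236 696
(0.5689763426780701, -0.1350385993719101) 0.014265133067965508
ring (0.5692926645278931, -0.1348654329776764) 0.018173309043049812
120 [(258, [0.5476, -0.1277, 0.1763]), (267, [0.5593, -0.1284, 0.2614]), (276, [0.5651, -0.1283, 0.2427]), (285, [0.5717, -0.1282, 0.239]), (294, [0.5773, -0.1283, 0.2612]), (303, [0.5844, -0.1281, 0.2458])]
129 [(258, [0.5522, -0.1348, 0.2464]), (267, [0.5593, -0.1345, 0.2611]), (276, [0.5651, -0.135, 0.2396]), (285, [0.5717, -0.1349, 0.2406]), (294, [0.5783, -0.1349, 0.2399]), (303, [0.5844, -0.1346, 0.2469])]
138 [(258, [0.5471, -0.1449, 0.1708]), (267, [0.5593, -0.1407, 0.2606]), (276, [0.5651, -0.1416, 0.2412]), (285, [0.5717, -0.1416, 0.2407]), (294, [0.5775, -0.1406, 0.2612]), (303, [0.5846, -0.1412, 0.2464])]
[0.246, 0.246, 0.246, 0.247, 0.261, 0.261, 0.26, 0.261, 0.261, 0.261, 0.254, 0.241, 0.241, nan, 0.241, 0.241, 0.241, 0.241, 0.24, nan, 0.241, 0.24, 0.241, 0.24, 0.24, 0.24, 0.241, 0.241, 0.241, 0.24, 0.241, 0.241, 0.241, 0.24, 0.241, 0.241, 
[... 339 characters left out ...]
 0.241, 0.25, 0.259, 0.262, 0.262, 0.261, 0.262, 0.26, 0.248, 0.247, 0.246, 0.246]
240 [ 0.5677 -0.1885  0.3274]
244 [ 0.5677 -0.191   0.3265]
248 [ 0.5677 -0.1935  0.3258]
252 [ 0.5678 -0.1949  0.3278]
256 [ 0.5678 -0.1932  0.3368]
260 [ 0.5678 -0.1937  0.3404]
264 [ 0.5678 -0.1944  0.3435]
268 [ 0.5678 -0.1962  0.3441]
272 [ 0.5678 -0.1985  0.3436]
276 [ 0.5678 -0.1998  0.3454]
280 [ 0.5678 -0.2019  0.3454]
284 [ 0.5678 -0.2043  0.3449]
288 [ 0.5678 -0.2067  0.3446]
198 268 290 [ 0.5676 -0.1769  0.2841]
206 268 290 [ 0.5676 -0.1794  0.2942]
214 267 290 [ 0.5671 -0.1816  0.3037]
222 267 291 [ 0.5677 -0.1838  0.3119]
230 266 291 [ 0.5672 -0.1858  0.3195]
238 265 292 [ 0.5672 -0.1876  0.3267]
```

Mouth at (0.569, −0.135, 0.261) and stopper axis at (0.568, −0.2095). I'll move over the mouth and start down.

```bash
python3 -m jog '[[[0.2,0.3,0.03,0,0],[0.2,0.5,0,0,0],[0.2,0.5,0,0,0],[0.2,0.36,0,0,0],[0.2,0.2,0,0,0],[0.2,0,0,0,0],[0.2,0,0,0,0],[0.2,0,0,0,0]]]' && python3 -m jog '[[[0.2,0,0,0.2,0],[0.2,0,0,0.2,0],[0.2,0,0,0.2,0],[0.2,0,0,0.15,0],[0.2,0,0,0,0],[0.2,0,0,0,0]]]'
python3 - <<'E'
from h import *
s=get_state(); print(s['position'],s['grip_width'],s['ft_force'],s['torque'])
E
```

```text
time: 11.55
position: [0.5688, -0.1375, 0.3202]
tool_rot: [2.223, 2.22, -0.0]
ft_force: [-0.0, 0.4, -0.9]
grip_width: 0.348
time: 12.3
position: [0.5691, -0.1366, 0.2904]
tool_rot: [2.221, 2.221, 0.001]
ft_force: [0.7, -0.1, -2.2]
grip_width: 0.35
[ 0.56909434 -0.13656092  0.29039731] 0.34957924075015046 [ 0.70309117 -0.12407406 -2.22631046] [-0.15728766  0.03360268 -0.0259505 ]
```

```bash
python3 -m jog '[[[0.2,0.03,0,0.1,0],[0.2,0,0,0.12,0],[0.2,0,0,0.12,0],[0.2,0,0,0.08,0],[0.2,0,0,0,0],[0.2,0,0,0,0]]]' && python3 -m jog '[[[0.2,0,0,0.03,0],[0.2,0,0,0.03,0],[0.2,0,0,0,0]]]'&& python3 -m jog '[[[0.2,0,0,0.03,0],[0.2,0,0,0,0]]]'
```

```text
time: 13.05
position: [0.569, -0.1354, 0.2735]
tool_rot: [2.221, 2.221, 0.0]
ft_force: [0.2, 0.3, -1.0]
grip_width: 0.348
time: 13.42
position: [0.5691, -0.1353, 0.2713]
tool_rot: [2.221, 2.221, 0.001]
ft_force: [-0.2, -0.1, 0.0]
grip_width: 0.346
time: 13.68
position: [0.5692, -0.1354, 0.2707]
tool_rot: [2.221, 2.221, 0.001]
ft_force: [-0.8, 0.6, 5.0]
grip_width: 0.35
```

Contact at the lip (5 N). I'll press slightly more, release, retreat and look.

```bash
python3 -m jog '[[[0.2,0,0,0.02,0],[0.2,0,0,0,0],[0.2,0,0,0,0]]]' && python3 -m jog '[[[0.6,0,0,0,0],[0.8,0,0,0,0],[1,0,0,0,0],[1,0,0,0,0],[1,0,0,-0.3,0],[1,0,0,-0.6,0],[1,0,0,-0.9,0],[1,-0.5,0,-0.6,0],[1,-0.5,0,0,0],[1,0,0,0,0]]]' && python3 -m jog '[[[1,0,0,0,0],[1,0,0,0,0],[1,0,0,0,0]]]'
python3 - <<'E'
from h import *
s=get_state(); print(s['position'],s['grip_width'],s['ft_force'],s['joint_positions'].round(2))
a,_=shot('wrist','w5');b,_=shot('side','s5')
g=lambda x:cv2.resize(x[:,:,::-1],(400,450),interpolation=cv2.INTER_CUBIC)
cv2.imwrite('pics/c5.png',np.hstack([g(a[90:270,200:360]),g(b[90:180,236:316])]))
P,p=pts('wrist','w5')
m=(P[...,2]>.280)&(P[...,2]<.31);m[:,:200]=0;m[:,360:]=0
v,u=np.nonzero(m);print(u.min(),u.max(),v.min(),v.max());k=P[m]; print(k.min(0),k.max(0),np.percentile(k[:,2],[50,90]),cv2.minEnclosingCircle(k[:,:2].astype(np.float32)))
E
```

```text
time: 14.05
position: [0.5692, -0.1355, 0.2703]
tool_rot: [2.221, 2.221, 0.002]
ft_force: [-1.4, 0.2, 7.2]
grip_width: 0.349
time: 15.3
position: [0.5686, -0.1773, 0.366]
tool_rot: [2.224, 2.217, 0.0]
ft_force: [0.4, 1.1, 0.2]
grip_width: 0.999
time: 15.68
position: [0.5691, -0.1744, 0.3648]
tool_rot: [-2.219, -2.223, -0.0]
ft_force: [0.5, 0.4, 0.4]
grip_width: 0.997
[ 0.56906529 -0.17438238  0.36476581] 0.9972697728204155 [0.54533956 0.4156704  0.41054754] [-0.49  0.23  0.92  1.37 -0.19  1.62  0.41]
258 301 148 197
[ 0.55332741 -0.14935819  0.28003126] [ 0.58475313 -0.11416204  0.29804885] [0.29525627 0.29649374] ((0.5696633458137512, -0.13195110857486725), 0.01792702078819275)
```

View pics/c5.png

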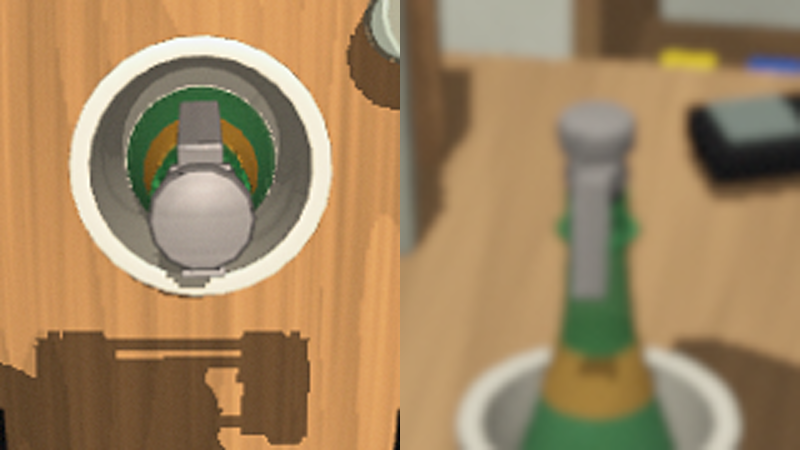

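The stopper stands home and upright, with the wings still open. I'll get the wing yaw before turning the jaws 90°.

```bash
python3 - <<'E'
from h import *
P,p=pts('wrist','w5')
k=P[148:200,255:305].reshape(-1,3);k=k[k[:,2]>.285];print('knob edge',k.min(0),k.max(0))
for z in(.235,.242,.249,.256,.263,.270):
    m=(abs(P[...,2]-z)<.0035)&(P[...,1]>-.117)&(P[...,1]<-.095)&(abs(P[...,0]-.569)<.02)
    k=P[m]; print(z,len(k),k[:,0].min().round(4),k[:,0].max().round(4),k[:,1].mean().round(4)) if len(k) else 0
v,u=np.mgrid[:420,:560]
m=(v>196)&(v<206)&(abs(u-279)<20)&(P[...,2]>.2)&(P[...,1]<-.15);k=P[m];print('R',len(k),k.min(0),k.max(0)) if len(k) else 0
S,p=pts('side','s5')
for r in range(125,152,4): 
    c=[i for i in range(262,290) if S[r,i,1]>-.125 and S[r,i,2]>.2]; print(r,c and (S[r,c[0]].round(4),S[r,c[-1]].round(4)))
E
```

```text
knob edge [ 0.55332741 -0.14935819  0.28517522] [ 0.58475313 -0.11866076  0.29804885]
0.235 19 0.5621 0.5754 -0.1026
0.242 42 0.5622 0.5753 -0.1041
0.249 37 0.5624 0.5752 -0.106
0.256 43 0.5626 0.575 -0.1078
0.263 49 0.5627 0.5756 -0.1098
0.27 53 0.5621 0.5755 -0.1117
R 56 [ 0.56309659 -0.15543584  0.27686986] [ 0.57646053 -0.1524992   0.27949076]
125 (array([ 0.5766, -0.1201,  0.2757]), array([ 0.5589, -0.1225,  0.2758]))
129 (array([ 0.5734, -0.1119,  0.2715]), array([ 0.559 , -0.124 ,  0.2661]))
133 (array([ 0.5732, -0.11  ,  0.2637]), array([ 0.5591, -0.1244,  0.2567]))
137 (array([ 0.5816, -0.1242,  0.2458]), array([ 0.5569, -0.1239,  0.248 ]))
141 (array([ 0.5724, -0.1043,  0.2489]), array([ 0.5605, -0.1053,  0.2493]))
145 (array([ 0.5725, -0.1045,  0.2395]), array([ 0.5568, -0.124 ,  0.2292]))
149 (array([ 0.5756, -0.1235,  0.2182]), array([ 0.5587, -0.123 ,  0.22  ]))
```

```bash
python3 -m jog '[[[1,0.5,0,0,-1],[1,0,0,0,-1],[1,0,0,0,-1],[1,0,0,0,-1],[1,0,0,0,-1],[1,0,0,0,-1],[1,0,0,0,-1],[1,0,0,0,-1],[1,0,0,0,-1],[1,0,0,0,-1]]]' && python3 -m jog '[[[1,0,0,0,-1],[1,0,0,0,-1],[1,0,0,0,-1],[1,0,0,0,-1],[1,0,0,0,-1],[1,0,0,0,-1],[1,0,0,0,-1],[1,0,0,0,-1],[1,0,0,0,-0.24],[1,0,0.4,0,0]]]' && python3 -m jog '[[[1,0,0.08,0,0],[1,0,0,0,0],[1,0,0,0,0]]]'
python3 - <<'E'
from h import *
s=get_state(); print(s['position'],R.from_rotvec(s['tool_rot']).as_matrix().round(3).tolist(),s['ft_force'],s['joint_positions'].round(2))
shot('wrist','w6');P,p=pts('wrist','w6');k=P[(abs(P[...,0]-.569)<.018)&(abs(P[...,1]+.135)<.025)&(P[...,2]>.285)&(P[...,2]<.305)];print('knob',k.min(0),k.max(0))
E
```

```text
time: 17.02
position: [0.5689, -0.1552, 0.3649]
tool_rot: [-1.07, -2.954, -0.0]
ft_force: [0.6, 0.1, -0.3]
grip_width: 1.0
time: 18.27
position: [0.5682, -0.1402, 0.365]
tool_rot: [0.027, -3.141, 0.001]
ft_force: [0.1, -0.2, -0.4]
grip_width: 0.999
time: 18.65
position: [0.5685, -0.1363, 0.365]
tool_rot: [-0.033, 3.141, -0.0]
ft_force: [-0.1, -0.5, 0.0]
grip_width: 1.005
[ 0.56849862 -0.13630289  0.36498096] [[-1.0, -0.021, 0.0], [-0.021, 1.0, -0.0], [-0.0, -0.0, -1.0]] [-0.13161366 -0.45841818  0.03979336] [-0.41  0.17  0.71  1.4  -0.11  1.61  1.88]
knob [ 0.55291922 -0.15014571  0.28517263] [ 0.58503033 -0.11904594  0.29798067]
```

View pics/w6.png

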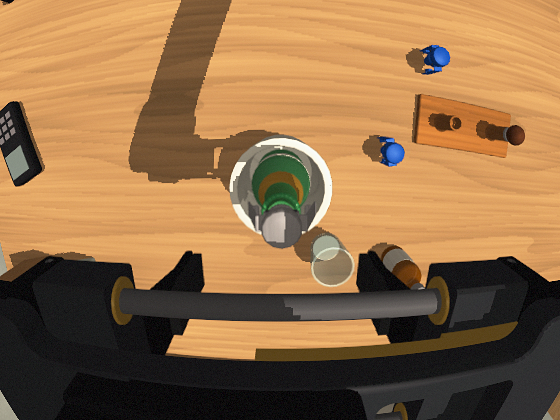

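The tool is aligned with the wings (knob at (281,228), centred between the fingers within 2 mm). I'll correct y by 1.7 mm and go down to TCP z ≈ 0.232, where the body stays clear of the knob.

```bash
python3 -m jog '[[[1,0,0.04,0.4,0],[1,0,0,0.6,0],[1,0,0,0.6,0],[1,0,0,0.6,0],[1,0,0,0.4,0],[1,0,0,0.4,0],[1,0,0,0.2,0],[1,0,0,0.1,0],[1,0,0,0,0],[1,0,0,0,0]]]' && python3 -c "
from bench import get_state as g;s=g();print(s['position'],s['ft_force'],s['joint_positions'].round(2))"
```

```text
time: 19.95
position: [0.5689, -0.1346, 0.2336]
tool_rot: [-0.033, 3.14, -0.0]
ft_force: [0.4, -0.7, -0.1]
grip_width: 1.006
[ 0.56890447 -0.13461017  0.23357841] [ 0.36136162 -0.73506398 -0.0693264 ] [-0.41  0.2   0.69  1.63 -0.13  1.36  1.89]
```

```bash
python3 -m jog '[[[0.85,0,0,0.03,0],[0.8,0,0,0,0],[0.76,0,0,0,0],[0.73,0,0,0,0],[0.7,0,0,0,0],[0.68,0,0,0,0],[0.66,0,0,0,0],[0.65,0,0,0,0],[0.64,0,0,0,0],[0.64,0,0,0,0]]]' 4 && python3 -c "
from bench import get_state as g;s=g();print(s['position'],s['ft_force'],s['grip_width'])"
```

```text
time: 21.2
position: [0.5684, -0.1352, 0.2317]
tool_rot: [-0.032, 3.141, -0.001]
ft_force: [0.9, -2.3, -0.9]
grip_width: 0.641
[ 0.56844494 -0.1352406   0.2316961 ] [ 0.87936719 -2.28467305 -0.93971108] 0.6412309692415774
```

```bash
python3 -m jog '[[[0.62,0,0,0,0],[0.6,0,0,0.01,0],[0.58,0,0,0.01,0],[0.56,0,0,0,0],[0.54,0,0,0,0],[0.54,0,0,0,0]]]' 8 && python3 -m jog '[[[0.52,0,0,0.01,0],[0.5,0,0,0.01,0],[0.5,0,0,0,0],[0.5,0,0,0,0]]]' 10
```

```text
time: 21.95
position: [0.5685, -0.1353, 0.2311]
tool_rot: [-0.032, 3.141, -0.001]
ft_force: [1.1, -6.1, 0.2]
grip_width: 0.611
time: 22.45
position: [0.568, -0.1344, 0.2292]
tool_rot: [0.033, -3.14, -0.0]
ft_force: [0.3, -3.7, -6.1]
grip_width: 0.512
```

```bash
python3 -m jog '[[[0.48,0,0,0.01,0],[0.47,0,0,0.01,0],[0.47,0,0,0,0],[0.47,0,0,0,0]]]' 10
```

```text
time: 22.95
position: [0.568, -0.1349, 0.2292]
tool_rot: [0.033, -3.14, 0.0]
ft_force: [-1.3, -4.7, -4.2]
grip_width: 0.496
```

The opening is 43.1 mm, the width given for both wings shut. I'll release, retreat straight up and check.

```bash
python3 -m jog '[[[0.55,0,0,0,0],[0.7,0,0,0,0],[0.9,0,0,0,0],[1,0,0,0,0],[1,0,0,-0.2,0],[1,0,0,-0.5,0],[1,0,0,-0.8,0],[1,0,0,-0.9,0],[1,0,0,-0.7,0],[1,0.3,0,-0.3,0]]]' && python3 -m jog '[[[1,0.7,0,-0.2,0],[1,0.7,0,0,0],[1,0.3,0,0,0],[1,0,0,0,0],[1,0,0,0,0],[1,0,0,0,0]]]'
python3 - <<'E'
from h import *
s=get_state(); print(s['position'],s['ft_force'])
a,_=shot('wrist','w7');b,_=shot('side','s7')
P,p=pts('wrist','w7');k=P[(abs(P[...,0]-.569)<.019)&(abs(P[...,1]+.135)<.025)&(P[...,2]>.28)&(P[...,2]<.305)];print('knob',k.min(0),k.max(0),np.median(k[:,2]))
m=(P[...,2]>.28)&(P[...,2]<.305)&(abs(P[...,0]-.569)<.019)&(abs(P[...,1]+.135)<.025)
v,u=np.nonzero(m);uc,vc=int(u.mean()),int(v.mean());print(uc,vc)
g=lambda x:cv2.resize(x[:,:,::-1],(400,450),interpolation=cv2.INTER_CUBIC)
v0=max(0,vc-90)
cv2.imwrite('pics/c7.png',np.hstack([g(a[v0:v0+135,uc-60:uc+60]),g(b[90:180,236:316])]))
for z in(.232,.239,.246,.253,.26,.267):
    q=(abs(P[...,2]-z)<.0035)&(abs(P[...,0]-.569)<.015); 
    for sg in(1,-1):
        k=P[q&(sg*(P[...,1]+.135)>.0135)&(sg*(P[...,1]+.135)<.035)]
        print(z,sg,len(k),len(k) and (sg*(k[:,1]+.135)).max().round(4))
E
```

```text
time: 24.2
position: [0.557, -0.1348, 0.3671]
tool_rot: [-0.033, 3.139, -0.001]
ft_force: [-0.5, -0.3, -0.4]
grip_width: 1.0
time: 24.95
position: [0.4891, -0.1359, 0.3729]
tool_rot: [0.034, -3.141, 0.001]
ft_force: [-0.2, 0.1, 0.2]
grip_width: 0.998
[ 0.48907422 -0.1359453   0.37292471] [-0.15106715  0.07675285  0.19765844]
knob [ 0.55296626 -0.1426993   0.28011635] [ 0.58296083 -0.12480889  0.29538591] 0.2864135392883421
279 305
0.232 1 6 0.0216
0.232 -1 9 0.0201
0.239 1 37 0.0222
0.239 -1 23 0.0198
0.246 1 56 0.0219
0.246 -1 42 0.0201
0.253 1 20 0.0224
0.253 -1 19 0.0199
0.26 1 7 0.0219
0.26 -1 8 0.0201
0.267 1 13 0.0226
0.267 -1 11 0.02
```

View pics/c7.png

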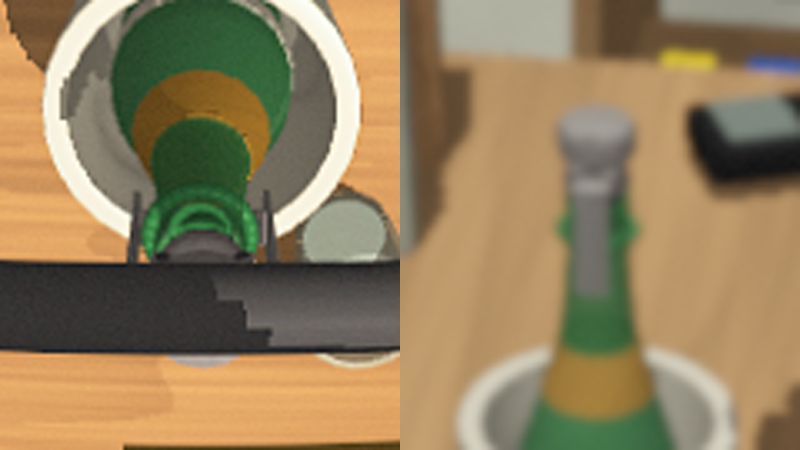

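The wings are parallel, vertical and 42 mm apart all along their length (top to tip), and the knob's highest point reads about 2.6 mm lower. The robot is well clear, so I'll hand in.

```bash
python3 -c "
from bench import job;print(job.close_job())"
```

```text
the job is handed in; nothing more can be done
None
```

I moved the stopper from its stand to the bottle, set it home with both wings open, squeezed the wings shut and handed the job in at about 25 s. The hand-in gives no verdict.

**How it went:**
- **Pick-up:** My first grip on the knob was about 8 mm off-centre, because that picture was taken while the arm was still settling. I regripped it centred.
- **Seating:** I pressed the stopper onto the lip with about 7 N. A look afterwards showed it upright with its wings open.
- **Squeeze:** I used 4, then 8, then 10 N while following the strips down about 3 mm. The wings were shut by the end of the 10 N squeeze. The force on each blade is not measured directly, but the grip setting never exceeded 10 N.

**Last checks:**
- **Wings:** The gripper opening when squeezed was 43.1 mm, against 43 mm for both wings shut. After release, both strips were vertical and about 42 mm apart along their whole length.
- **Seal:** The knob's highest point read about 2.6 mm lower than before. That compares two different views, and part of the knob was hidden in the second, so I could not remeasure its centre there.
- **Bottle and cooler:** They look unmoved in the side picture; I did not measure their final position.
- **Other items:** I did not re-measure the ball stopper, tumbler and miniature, but no move went near them.
- **Robot:** It was clear of everything, with no contact force.

The only disagreement was a sideways force of up to 6 N on the tool during the squeeze, so one wing was probably loaded somewhat more than the other. That should still be well under the 20 N limit.

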